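# Unclamp a microwave module and show its connectors to the inspection camera

### The job

Release the finished gold module from its spring-clamp workholder: press the thumb lever down until its catch holds the clamp open by itself, then lift the module out by its long sides. Hold it up in the air in front of the side-view inspection camera, level and square-on, its two coax connectors facing the lens and centred on the lens axis, their ends 80 mm from the front of the ring light. Finish while holding it still there, with the clamp left latched open, the camera untouched and the other things on the bench undisturbed.

Things in the scene. Friction and masses are not known exactly. Their poses are not given: they have to be found in the camera images.
- module: Gold module to inspect, 90 g: housing 56 (x) x 30 (y) x 14 mm (z), and at the foot of each end a flange 10 mm long, 4 mm thick (76 mm overall). Two coax jacks side by side (6.4 mm diameter, 11.5 mm long, 16 mm apart) stick out of its +x end, four thin pins out of its -x end. Origin: centre of the underside, z up. Grip it across its 30 mm width at mid-length, about 8 mm above its underside.
- jacks (a point): Point midway between the outer ends of the module's two coax jacks: 39.5 mm along +x from the module's origin and 8.8 mm above its underside. Axes as the module's.
- workholder: Workholder with lever and catch: base plate 200 x 90 x 6 mm, on it an aluminium nest 26 mm above the bench; the module lies on it between dowel pins (5 mm tall, 1 mm clearance). Origin: on the bench below the module's origin; x along the module towards its jacks, the lever on the -x side. The nest is 24 mm wide over its middle 48 mm: fingers pass down beside the module to 8 mm above the bench.
- nest (a point): Centre of the nest's top face, 26 mm above the bench, where the module's underside centre lies at the start.
- clamp_lever (a joint): Rocker angle, rad: 0 clamped (nose on the module's rear, -x, flange); grows as the thumb lever is pressed down and the nose lifts and swings back clear of the module. Hinge along the workholder's y, 56 mm on the -x side of its origin, 20 mm above the bench. Springs back to 0 if pressed part way; the hook catch clicks in at about 0.58 and holds it at about 0.55 when let go. Hard stop at 0.66.
- lever_pad (a point): Centre of the top of the steel thumb pad (36 x 28 mm), 62 mm from the hinge. Clamped: 99 mm on the -x side of the workholder's origin, 65 mm above the bench, rising away from the module at 43 degrees. At the catch: 31 mm lower, 17 mm farther back; the stop is 5 mm lower still. A fingertip pressing straight down 102 mm behind the workholder's origin stays on the pad. It takes 5 N, rising to 9 N.
- focus (a point): The inspection point: on the lens axis of the side-view camera, 80 mm in front of the ring light's front face, 135 to 185 mm above the bench. Its +x axis points along the level lens axis back towards the lens, z up. The point jacks belongs here, with the module's x along this x.
- camera_stand: Fixed side-view inspection camera, not to be touched: black foot 130 x 110 mm, steel post 20 mm thick, 220 mm tall, and a level camera clamped on the post at various heights, looking along its own -x. It ends in a black ring light, 68 mm diameter, with a white front face round the lens, 124 mm ahead (-x) of the post. Origin: under the post, on the bench.
- ring_face (a point): Centre of the ring light's front face, on the lens axis.
- spare_far: A second module of the same make, loose in the steel tray; leave it alone. Origin: centre of its underside.
- spare_near: A third module of the same make, loose in the steel tray; leave it alone. Origin: centre of its underside.
- tweezers: Steel tweezers 120 mm long, 7 mm high, lying beside the workholder; leave them alone. Origin: middle, underside; x along their length.
- torque_wrench: Connector torque wrench 143 mm long, 16 mm high, black grip, lying on the workholder's other side; leave it alone. Origin: underside, near the middle; x along its length.
- solvent: White solvent bottle, 54 mm diameter, 100 mm tall; leave it alone. Origin: centre of its base.
- swab_jar: Glass jar of swabs, 54 mm diameter, jar 60 mm and swabs 96 mm tall; leave it alone. Origin: centre of its base.
Mind the look-alikes: they are no part of the job. Leave any orange or turquoise look-alike of the workholder alone.

How it is judged:
By the outcome, as a careful person would: the job done as asked, in the order asked, and still so for the second after the job is handed in, while the arm keeps its last pose, push and grip.
It also fails if it takes over 51 s, if anything falls off the work surface, if the arm or the gripper's body presses on something with over 40 N, if the wrist force passes 120 N, or if a joint passes its speed limit or range.

### The arm

A 7-joint arm with a two-finger parallel gripper is mounted at the origin on the work surface. World frame = base frame: x ahead of the robot, y to its left, z up, the work surface at z = 0. Lengths are in m, angles in rad, forces in N, time in s.
With the tool pointing down it reaches from about 0.425 to 0.875 m from the base axis. Payload 8.4 kg.
Tool frame: the origin (TCP) lies midway between the tips of the shut fingers; the grasp point (between the pads) lies 19 mm behind it; z points along the fingers, y is the line along which they close (so a half turn about z gives the same grasp; the last joint's range is limited). The gripper opens to 85 mm and grips with 20 to 120 N. Pads are 22 mm wide; open, the fingers measure 114 mm over their backs; the gripper's body (76 mm by 85 mm) begins 54 mm behind the grasp point. The pads swing forward as they close: fully open they stand 13 mm farther back than shut.
Start: joints at [1.229, 0.333, 0.04, 1.465, -0.013, 1.343, -0.059], TCP at [0.156, -0.631, 0.231] pointing down, gripper open.
Joint ranges: [-2.58, 2.58], [-0.38, 2.09], [-1.3, 1.39], [0.25, 2.4], [-1.5, 4.64], [0.08, 2.09], [-2.65, 2.65]. Speed limits (rad/s): [2.22, 2.22, 2.79, 2.79, 3.14, 3.14, 3.14].

### API

Orientations are given as a unit quaternion [w, x, y, z].
In Python, from workcell import get_obs, read_camera, job_done gives the robot as it stands. The module is installed in compiled form; this text tells all that it offers.
- The arm moves only by the shell command python3 -m crank 'ROWS' [FORCE]. ROWS is JSON, one flat list of numbers, 7 for each row, row after row: the turn, a rotation vector about the tool's x, y, z in degrees, then the shift along the tool's x, y, z in cm, then the closure, from 0 (fully open) to 1 (shut). A call has 1 to 20 rows; each row is the pose to reach, as a shift and turn from the pose commanded when the call began, along the tool's axes at that moment; what a row does not reach only later rows make up. A row lasts 1/12 s, in which the tool goes at most 41.7 mm and 7.16 degrees, less where a joint would pass 70% of its speed; a pose out of reach is approached as far as the arm can. A call with a gripper value outside its range is refused whole. The fingers move at their own pace and stop on an object; FORCE is the grip in N (left out, the last holds). Time passes only in rows, so rows that repeat a pose let the fingers close. It gives the time, the measured TCP pose, the force, the opening and the grip force at its end, in the units of the state.
- get_obs(): the state, without advancing time (a new reading comes with each control period).
- read_camera(name): name is "side" or "top" or "wrist"; returns a dict with "img" (420x560x3 uint8, red, green, blue), "camera_matrix" (3x3 intrinsics, pixels), "origin" and "attitude" of the camera in the world; the wrist camera has in their place "hand_eye" (4x4, takes a point from camera to tool coordinates, whose origin is the TCP and whose axes are the flange's). Camera axes: x right, y up, looking along -z (the intrinsics and any distortion apply to the point x, -y, -z); pixel columns grow to the right and rows downward; lengths in m; the calibration is good to about 2 mm. A picture is of the moment at which its call begins: read the wrist's pose just before it. There is no depth.
- job_done(): hands the job in; it is judged then, once.
The state is a dict: "time": time; "joint_pos": joint angles; "joint_velocities": joint speeds; "joint_torque": joint torques, N m; "tool_pos": TCP position; "eef_rot": TCP orientation; "ft_force": force on the tool from outside, world axes, zero at the start; "ft_torque": the same for the moment, N m; "opening": finger opening in m; "grip_force": force on a finger pad.
Only numpy, scipy, OpenCV 4.12 (cv2) and the standard library are available. Lean on these libraries where they do the work, as an engineer would, in place of code of your own. Each camera call takes 0.05 s, during which the arm holds its last target. There are 200 camera calls.

## Working session

There is one attempt and no reset: what is moved stays moved. The work goes in short steps, Python scripts to look and compute and a shell command to move; the robot and the scene stay as the last step left them, time stands still between calls to the robot, and variables do not carry over. Pictures are saved under pics/ and viewed, at most 10 in all, crops included, and the job is handed in when it is done.

```bash
mkdir -p pics
python3 - <<'E'
from workcell import *
import cv2,numpy as np,pickle
print(get_obs())
d={}
for n in("side","top","wrist"):
    c=read_camera(n);d[n]=c
    cv2.imwrite(f"pics/{n}0.png",c["img"][:,:,::-1])
    print(n,{k:np.round(v,4).tolist() for k,v in c.items() if k!="img"})
pickle.dump(d,open("c0.pkl","wb"))
a=np.vstack([d["top"]["img"]]);cv2.imwrite("pics/top_big.png",cv2.resize(a,(800,600),interpolation=cv2.INTER_CUBIC)[:,:,::-1])
cv2.imwrite("pics/side_big.png",cv2.resize(d["side"]["img"],(800,600),interpolation=cv2.INTER_CUBIC)[:,:,::-1])
E
```

```text
{'time': 0.0, 'joint_pos': array([ 1.22879765,  0.33393651,  0.03986258,  1.46626992, -0.01339301,
        1.34329244, -0.05851893]), 'joint_velocities': array([-0.00158439, -0.0018092 , -0.00082966,  0.00040845,  0.00031909,
       -0.00014132, -0.00014271]), 'joint_torque': array([-1.93254753e-03, -6.58561492e+01,  1.36461798e+00, -4.05576432e+01,
        1.67694135e-02,  1.25880382e-02,  5.23210275e-07]), 'tool_pos': array([ 0.1561406 , -0.63050022,  0.23040522]), 'eef_rot': array([-8.05160798e-04,  9.92641263e-01,  1.21089434e-01, -1.56370592e-04]), 'ft_force': array([-0.67628274, -0.26465506, -0.38896249]), 'ft_torque': array([-0.05159888,  0.00544288, -0.0034406 ]), 'grip_force': 0.0, 'opening': 0.0851408846422388}
side {'camera_matrix': [[445.3286, 0.0, 282.1523], [0.0, 445.3286, 202.4196], [0.0, 0.0, 1.0]], 'origin': [0.3534, -0.9009, 0.8956], 'attitude': [0.9115, 0.3962, -0.0451, -0.1006]}
top {'camera_matrix': [[415.0468, 0.0, 281.2836], [0.0, 415.0468, 210.9289], [0.0, 0.0, 1.0]], 'origin': [0.428, -0.067, 1.2612], 'attitude': [-0.7051, -0.0292, 0.0292, 0.7079]}
wrist {'camera_matrix': [[322.347, 0.0, 283.2345], [0.0, 322.347, 214.2324], [0.0, 0.0, 1.0]], 'hand_eye': [[-0.0012, 0.9533, 0.3022, 0.0777], [1.0, 0.001, 0.0008, 0.0], [0.0005, 0.3022, -0.9533, -0.1424], [0.0, 0.0, 0.0, 1.0]]}
```

View pics/top_big.png

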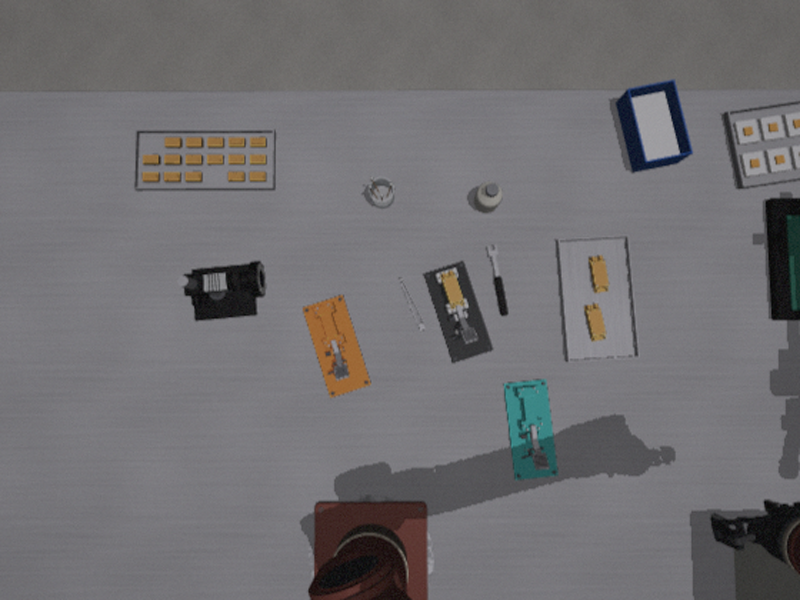

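View pics/side_big.png

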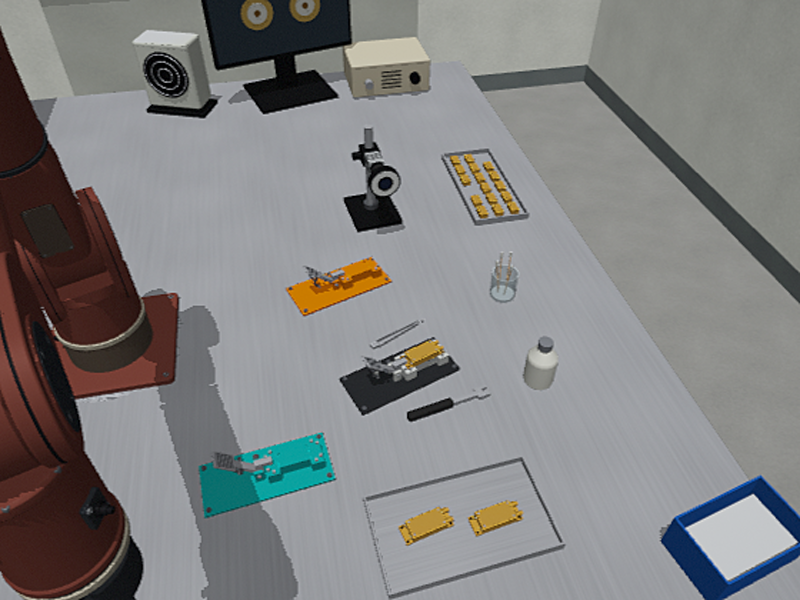

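```bash
python3 - <<'E'
import cv2,numpy as np,pickle
d=pickle.load(open("c0.pkl","rb"))
f=lambda n,x,y:cv2.resize(d[n]["img"][y:y+75,x:x+100],(400,300),interpolation=cv2.INTER_CUBIC)
m=np.vstack([np.hstack([f("top",270,180),f("top",115,165)]),np.hstack([f("side",230,225),f("side",225,87)])])
cv2.imwrite("pics/mos.png",m[:,:,::-1])
E
cat > h.py <<'E'
import numpy as np,cv2,pickle
from scipy.spatial.transform import Rotation as R
def rot(q): return R.from_quat(np.asarray(q),scalar_first=True).as_matrix()
def campose(c,o=None):
    if "origin" in c: return np.array(c["origin"]),rot(c["attitude"])
    H=np.array(c["hand_eye"]);M=rot(o["eef_rot"])
    return np.array(o["tool_pos"])+M@H[:3,3],M@H[:3,:3]
def ray(c,px,o=None):
    K=c["camera_matrix"];p,A=campose(c,o)
    v=np.linalg.solve(K,[px[0],px[1],1.]);v=A@np.array([v[0],-v[1],-v[2]])
    return p,v/np.linalg.norm(v)
def atz(c,px,z,o=None):
    p,v=ray(c,px,o);return p+v*(z-p[2])/v[2]
def tri(*rs):
    A=np.zeros((3,3));b=np.zeros(3)
    for p,v in rs:
        P=np.eye(3)-np.outer(v,v);A+=P;b+=P@p
    x=np.linalg.solve(A,b);return x,[np.linalg.norm((np.eye(3)-np.outer(v,v))@(x-p)) for p,v in rs]
def proj(c,X,o=None):
    p,A=campose(c,o);v=A.T@(np.asarray(X)-p);v=c["camera_matrix"]@np.array([v[0],-v[1],-v[2]]);return v[:2]/v[2]
E
```

```text
(no output)
```

View pics/mos.png

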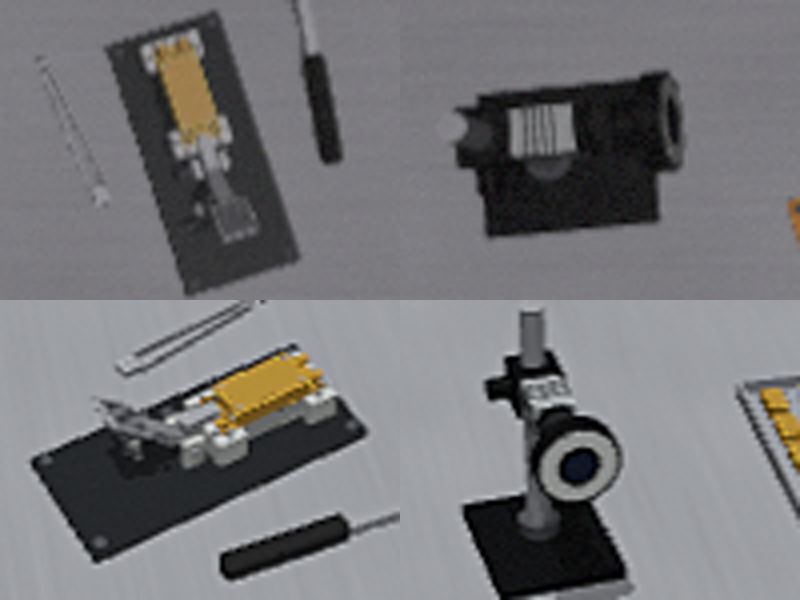

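Run:
```python
from h import *
d=pickle.load(open("c0.pkl","rb"));T,S=d["top"],d["side"]
t=lambda x,y:(270+x/4-.4,180+y/4-.4); s=lambda x,y:(230+x/4-.4,225+(y-300)/4-.4)
t2=lambda x,y:(115+(x-400)/4-.4,165+y/4-.4); s2=lambda x,y:(225+(x-400)/4-.4,87+(y-300)/4-.4)
np.set_printoptions(precision=4,suppress=True)
ct=np.array([atz(T,t(*p),.006) for p in[(107,47),(218,12),(299,257),(187,295)]])
cs=np.array([atz(S,s(*p),.006) for p in[(32,462),(98,562),(367,435),(295,346)]])
print(ct,ct.mean(0),cs,cs.mean(0))
for c in(ct[[0,1]].mean(0)-ct[[2,3]].mean(0),cs[[2,3]].mean(0)-cs[[0,1]].mean(0)):print(np.linalg.norm(c),np.degrees(np.arctan2(c[1],c[0])))
m=np.array([atz(T,t(*p),.04) for p in[(152,57),(193,46),(218,132),(178,142)]])
c=m[:2].mean(0)-m[2:].mean(0);print("mod",m.mean(0),np.linalg.norm(c),np.degrees(np.arctan2(c[1],c[0])))
print("pad",atz(T,t(233,217),.065))
print("ring",tri(ray(T,t2(683,118)),ray(S,s2(580,465))))
f=np.array([atz(T,t2(*p),.01) for p in[(487,237),(660,220)]]);print("foot edge",f,np.linalg.norm(f[1]-f[0]))
f=np.array([atz(S,s2(*p),.01) for p in[(463,508),(508,600),(592,502)]]);print("foot side",f)
print("post top",tri(ray(T,t2(452,127)),ray(S,s2(531,310))))
```

```text
[[ 0.5917 -0.1132  0.006 ]
 [ 0.6183 -0.1981  0.006 ]
 [ 0.4317 -0.2568  0.006 ]
 [ 0.4035 -0.1721  0.006 ]] [ 0.5113 -0.1851  0.006 ] [[ 0.4028 -0.174   0.006 ]
 [ 0.4304 -0.2591  0.006 ]
 [ 0.6172 -0.199   0.006 ]
 [ 0.5915 -0.1134  0.006 ]] [ 0.5105 -0.1864  0.006 ]
0.19637818795889675 17.425855503183854
0.19718691629729856 17.81734321819487
mod [ 0.5519 -0.1696  0.04  ] 0.06613415596727162 15.942129465710764
pad [ 0.4604 -0.2009  0.065 ]
ring (array([0.5637, 0.1887, 0.1619]), [np.float64(0.0014330659285287687), np.float64(0.00143306592852913)])
foot edge [[0.4943 0.3704 0.01  ]
 [0.5066 0.2401 0.01  ]] 0.13088175715764652
foot side [[0.4939 0.3711 0.01  ]
 [0.5098 0.2356 0.01  ]
 [0.6042 0.3559 0.01  ]]
post top (array([0.5524, 0.3215, 0.2181]), [np.float64(0.0005503643798948157), np.float64(0.0005503643798945245)])
```

```bash
python3 -m crank '[0,0,-3.7,11.4,-8.7,0,1, 0,0,-3.7,22.8,-17.5,0,1, 0,0,-3.7,34.1,-26.2,0,1, 0,0,-3.7,45.5,-35,0,1, 0,0,-3.7,45.5,-35,0,1, 0,0,-3.7,45.5,-35,0,1, 0,0,-3.7,45.5,-35,0,1, 0,0,-3.7,45.5,-35,0,1, 0,0,-3.7,45.5,-35,0,1, 0,0,-3.7,45.5,-35,0,1, 0,0,-3.7,45.5,-35,0,1, 0,0,-3.7,45.5,-35,0,1, 0,0,-3.7,45.5,-35,0,1, 0,0,-3.7,45.5,-35,0,1, 0,0,-3.7,45.5,-35,0,1, 0,0,-3.7,45.5,-35,0,1, 0,0,-3.7,45.5,-35,0,1, 0,0,-3.7,45.5,-35,0,1, 0,0,-3.7,45.5,-35,0,1, 0,0,-3.7,45.5,-35,0,1]'
cat > snap.py <<'E'
import sys
from h import *
from workcell import *
n=sys.argv[1];o=get_obs();c=read_camera("wrist")
pickle.dump((o,c),open(n+".pkl","wb"))
cv2.imwrite(f"pics/{n}.png",cv2.resize(c["img"],(800,600),interpolation=cv2.INTER_CUBIC)[:,:,::-1])
q=rot(o["eef_rot"]);print(o["time"],o["tool_pos"],"yaw",np.degrees(np.arctan2(q[1,0],q[0,0])),"z",q[:,2],o["joint_pos"],o["ft_force"])
E
python3 snap.py w1
```

```text
time: 1.82
tool_pos: [0.5132, -0.183, 0.2314]
eef_rot: [0.0, 0.988, 0.152, -0.0]
ft_force: [-0.4, -0.4, 0.3]
opening: 0.0002
grip_force: 0.0
1.8167 [ 0.51318873 -0.18295596  0.23135161] yaw 17.489333896865052 z [-1.11026268e-04 -2.36337548e-04 -9.99999966e-01] [ 0.6204486   0.14550029 -0.39604798  1.70517757  0.05830485  1.30252669
 -1.05285642] [-0.35555638 -0.40899438  0.34973428]
```

View pics/w1.png

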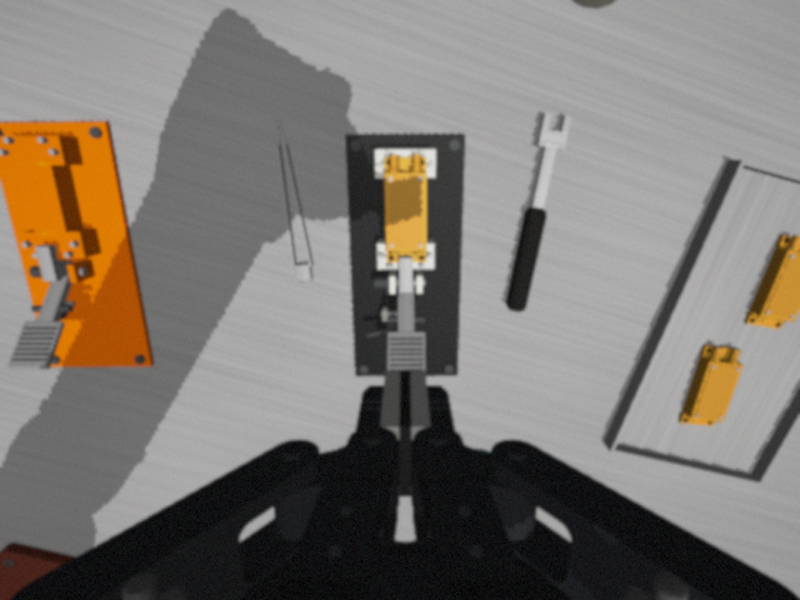

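Run:
```python
from h import *
o,c=pickle.load(open("w1.pkl","rb"));T=pickle.load(open("c0.pkl","rb"))["top"]
g=lambda x,y:((x+.5)*.7-.5,(y+.5)*.7-.5)
p=np.array([atz(c,g(*q),.006,o) for q in[(346,135),(465,135),(356,375),(458,375)]])
v=p[:2].mean(0)-p[2:].mean(0);print(p,np.linalg.norm(v),np.degrees(np.arctan2(v[1],v[0])),p.mean(0))
pad=tri(ray(c,g(406,352),o),ray(T,(270+233/4-.4,180+217/4-.4)));print("pad",pad)
m=np.array([atz(c,g(*q),.04,o) for q in[(384,177),(428,177),(384,256),(428,256)]]);v=m[:2].mean(0)-m[2:].mean(0)
print("mod",m,m.mean(0),np.degrees(np.arctan2(v[1],v[0])))
```

```text
[[ 0.59122698 -0.11202908  0.006     ]
 [ 0.61792793 -0.19712406  0.006     ]
 [ 0.40257009 -0.17242853  0.006     ]
 [ 0.42944454 -0.25801703  0.006     ]] 0.1980824626556215 17.828356001382875 [ 0.51029238 -0.18489968  0.006     ]
pad (array([ 0.46040307, -0.20060464,  0.0640043 ]), [np.float64(0.000392003994362951), np.float64(0.0003920039943629243)])
mod [[ 0.57223067 -0.14897222  0.04      ]
 [ 0.58142947 -0.17828535  0.04      ]
 [ 0.51863375 -0.16498896  0.04      ]
 [ 0.52831821 -0.19584304  0.04      ]] [ 0.55015302 -0.17202239  0.04      ] 17.46554394746377
```

```bash
python3 -m crank '[0,0,0,-3.5,0,1,1, 0,0,0,-6.1,0,5,1, 0,0,0,-6.1,0,9,1, 0,0,0,-6.1,0,13,1, 0,0,0,-6.1,0,15,1, 0,0,0,-6.1,0,16,1, 0,0,0,-6.1,0,17,1, 0,0,0,-6.1,0,18,1, 0,0,0,-6.1,0,19,1, 0,0,0,-6.1,0,19.4,1, 0,0,0,-6.1,0,19.7,1, 0,0,0,-6.1,0,20,1, 0,0,0,-6.1,0,20,1, 0,0,0,-6.1,0,20,1]'; python3 snap.py w2
```

```text
time: 3.03
tool_pos: [0.4567, -0.2015, 0.0332]
eef_rot: [0.001, 0.988, 0.153, 0.001]
ft_force: [-3.4, 0.2, 9.7]
opening: 0.0001
grip_force: 4.1
3.0333 [ 0.45671366 -0.20146255  0.0331918 ] yaw 17.565604243979347 z [ 0.00182971 -0.00168704 -0.9999969 ] [ 0.6528946   0.25765989 -0.3623594   2.02186731  0.11891921  0.87935879
 -1.03853348] [-3.36990273  0.24286569  9.69308195]
```

```bash
python3 -m crank '[0,0,0,0,0,0.2,1, 0,0,0,0,0,0.35,1, 0,0,0,0,0,0.35,1, 0,0,0,0,0,0.35,1]'
```

```text
time: 3.42
tool_pos: [0.4565, -0.2016, 0.0297]
eef_rot: [0.001, 0.988, 0.153, 0.001]
ft_force: [-4.3, -0.2, 9.0]
opening: -0.0
grip_force: 4.3
```

```bash
python3 -m crank '[0,0,0,0,0,0.15,1, 0,0,0,0,0,0.15,1, 0,0,0,0,0,0.15,1]'; python3 -m crank '[0,0,0,0,0,-0.8,1, 0,0,0,0,0,-1.6,1, 0,0,0,0,0,-3.5,1, 0,0,0,0,0,-7.5,1, 0,0,0,2,0,-11.5,1, 0,0,0,3,0,-15,0.5, 0,0,0,3,0,-15,0, 0,0,0,3,0,-15,0, 0,0,0,3,0,-15,0]'; python3 snap.py w3
```

```text
time: 3.67
tool_pos: [0.4565, -0.2017, 0.0285]
eef_rot: [0.001, 0.988, 0.153, 0.001]
ft_force: [-6.7, -1.7, 12.1]
opening: -0.0002
grip_force: 6.1
time: 4.42
tool_pos: [0.4841, -0.1913, 0.1768]
eef_rot: [0.0, 0.988, 0.153, 0.0]
ft_force: [-0.2, 0.3, -1.0]
opening: 0.0484
grip_force: 0.0
4.4167 [ 0.48414427 -0.19128082  0.17678555] yaw 17.608820980145175 z [ 4.40836208e-04 -4.00435691e-04 -9.99999823e-01] [ 0.64927863  0.13276    -0.38658366  1.83322788  0.05417836  1.18528035
 -1.01805646] [-0.19750154  0.32643102 -0.9663845 ]
```

View pics/w3.png

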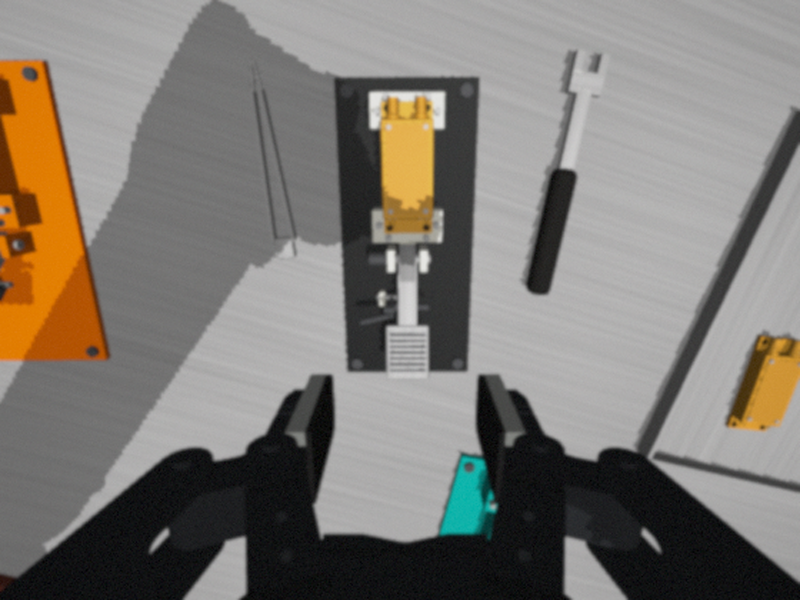

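Run:
```python
from h import *
o,c=pickle.load(open("w3.pkl","rb"));o1,c1=pickle.load(open("w1.pkl","rb"))
g=lambda x,y:((x+.5)*.7-.5,(y+.5)*.7-.5)
u=np.array([np.cos(np.radians(17.6)),np.sin(np.radians(17.6)),0])
f=atz(c,g(407.5,115),.04,o);n=atz(c,g(408.5,234),.03,o)
print(f-u*.028,n+u*.038,f,n,np.linalg.norm(f-n),np.degrees(np.arctan2(*(f-n)[1::-1])))
p=np.array([atz(c,g(*q),.006,o) for q in[(334,79),(479,79),(347,372),(468,372)]])
v=p[:2].mean(0)-p[2:].mean(0);print(np.linalg.norm(v),np.degrees(np.arctan2(v[1],v[0])),p.mean(0))
t=o["tool_pos"];M=rot(o["eef_rot"])
for q in((381,115),(434,115)):print(tri(ray(c,g(*q),o),ray(c1,g(*((384,175) if q[0]<400 else (428,175))),o1)))
```

```text
[ 0.55509831 -0.17031333  0.04      ] [ 0.55306028 -0.17172746  0.03      ] [ 0.58178765 -0.16184697  0.04      ] [ 0.51683903 -0.18321751  0.03      ] 0.06910154036959473 18.213154215750517
0.198637443032321 17.819334143890003 [ 0.50955577 -0.1846887   0.006     ]
(array([ 0.57495206, -0.14986285,  0.07324539]), [np.float64(0.0001866750278121255), np.float64(0.00018667502781208895)])
(array([ 0.58305204, -0.17556344,  0.07306886]), [np.float64(0.0005039630397581567), np.float64(0.0005039630397582291)])
```

```bash
python3 -m crank '[0,0,0,3.6,0.08,0,0.25, 0,0,0,7.2,0.15,0,0.25, 0,0,0,7.2,0.15,4,0.25, 0,0,0,7.2,0.15,8,0.25, 0,0,0,7.2,0.15,8,0.25, 0,0,0,7.2,0.15,8,0.25, 0,0,0,7.2,0.15,8,0.25]'; python3 snap.py w4
python3 - <<'E'
from h import *
d=pickle.load(open("c0.pkl","rb"));T,S=d["top"],d["side"]
t=lambda x,y:(270+x/4-.4,180+y/4-.4); s=lambda x,y:(230+x/4-.4,225+(y-300)/4-.4)
print(tri(ray(T,t(185,94)),ray(S,s(267,388))))
E
```

```text
time: 5.05
tool_pos: [0.5534, -0.1712, 0.0975]
eef_rot: [0.0, 0.988, 0.153, 0.0]
ft_force: [1.3, -0.8, -0.1]
opening: 0.0639
grip_force: 0.0
5.05 [ 0.5533763  -0.17120478  0.09753313] yaw 17.57638471773888 z [ 1.23841356e-04  2.22082478e-06 -9.99999992e-01] [ 0.56160003  0.32910628 -0.40165761  1.77899872  0.14512658  1.06241185
 -1.15562712] [ 1.25394512 -0.84551749 -0.11067   ]
(array([ 0.55480523, -0.17018363,  0.03470331]), [np.float64(0.002252783186576136), np.float64(0.002252783186576173)])
```

View pics/w4.png

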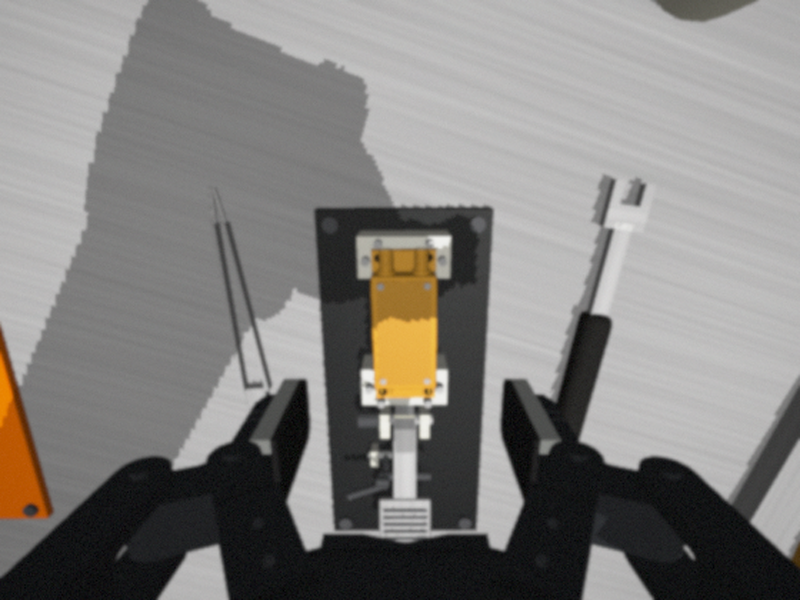

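Run:
```python
from h import *
o,c=pickle.load(open("w4.pkl","rb"));o3,c3=pickle.load(open("w3.pkl","rb"))
g=lambda x,y:((x+.5)*.7-.5,(y+.5)*.7-.5)
m=np.array([atz(c,g(*q),.04,o) for q in[(371,277),(438,277),(374,397),(435,397)]])
v=m[:2].mean(0)-m[2:].mean(0);print(m.mean(0),np.linalg.norm(v),np.linalg.norm(m[0]-m[1]),np.linalg.norm(m[2]-m[3]),np.degrees(np.arctan2(v[1],v[0])))
d=rot(o["eef_rot"]).T@(m.mean(0)-o["tool_pos"]);print("tool shift",d)
for a,b in(((371,277),(381,120)),((438,277),(434,120)),((404.5,397),(408,222))):print(tri(ray(c,g(*a),o),ray(c3,g(*b),o3)))
```

```text
[ 0.55138262 -0.17150316  0.04      ] 0.05995559933171342 0.029919572831885486 0.029638983091672597 17.496209267630068
tool shift [-0.00199753 -0.00031963  0.05753289]
(array([ 0.57491923, -0.14823621,  0.03786857]), [np.float64(7.405548238189509e-06), np.float64(7.405548238094399e-06)])
(array([ 0.58401111, -0.17700617,  0.03791814]), [np.float64(5.494649807644185e-05), np.float64(5.494649807643889e-05)])
(array([ 0.52562835, -0.17980702,  0.04533233]), [np.float64(0.00016982132164059663), np.float64(0.00016982132164063105)])
```

```bash
python3 -m crank '[0,0,0,-0.05,0,3,0.25, 0,0,0,-0.05,0,6,0.25, 0,0,0,-0.05,0,7.6,0.25, 0,0,0,-0.05,0,8.3,0.25, 0,0,0,-0.05,0,8.3,0.25, 0,0,0,-0.05,0,8.3,0.5, 0,0,0,-0.05,0,8.3,0.6, 0,0,0,-0.05,0,8.3,0.7, 0,0,0,-0.05,0,8.3,0.8, 0,0,0,-0.05,0,8.3,1, 0,0,0,-0.05,0,8.3,1, 0,0,0,-0.05,0,8.3,1, 0,0,0,-0.05,0,8.3,1]' 40
```

```text
time: 6.18
tool_pos: [0.5542, -0.1714, 0.0154]
eef_rot: [0.001, 0.988, 0.153, 0.001]
ft_force: [-2.3, -0.1, 7.7]
opening: 0.029
grip_force: 40.4
```

```bash
python3 -m crank '[0,0,0,0,0,-0.4,1, 0,0,0,0,0,-1,1, 0,0,0,0,0,-2,1, 0,0,0,0,0,-4,1, 0,0,0,0,0,-7,1, 0,0,0,0,0,-11,1, 0,0,0,0,0,-15,1, 0,0,0,0,0,-19,1, 0,0,0,0,0,-22.5,1, 0,0,0,0,0,-24.5,1, 0,0,0,0,0,-25.5,1, 0,0,0,0,0,-25.5,1]'; python3 -m crank '[0,0,-6,0.7,-1.6,0,1, 0,0,-12,1.4,-3.2,0,1, 0,0,-18,2.1,-4.8,0,1, 0,0,-24,2.8,-6.4,0,1, 0,0,-30,3.5,-8,0,1, 0,0,-36,4.2,-9.6,0,1, 0,0,-42,4.8,-11.2,0,1, 0,0,-48,5.5,-12.8,0,1, 0,0,-54,6.2,-14.4,0,1, 0,0,-60,6.9,-16,0,1, 0,0,-66,7.6,-17.6,0,1, 0,0,-72,8.3,-19.2,0,1, 0,0,-77.8,9,-20.8,0,1, 0,0,-77.8,9,-20.8,0,1, 0,0,-77.8,9,-20.8,0,1, 0,0,-77.8,9,-20.8,0,1, 0,0,-77.8,9,-20.8,0,1]'; python3 snap.py w5
```

```text
time: 7.18
tool_pos: [0.5537, -0.171, 0.2713]
eef_rot: [0.001, 0.988, 0.153, 0.002]
ft_force: [0.1, 0.2, -1.2]
opening: 0.029
grip_force: 39.7
time: 8.6
tool_pos: [0.5754, 0.0532, 0.2674]
eef_rot: [-0.0, 0.674, 0.739, -0.001]
ft_force: [0.7, -0.2, -0.6]
opening: 0.029
grip_force: 39.6
8.6 [0.57539791 0.05317167 0.26743344] yaw 95.24554343599317 z [-1.41044422e-03 -4.43687125e-04 -9.99998907e-01] [ 0.41601042  0.23757438 -0.69156775  1.56171064  0.15299398  1.39897191
 -0.1966326 ] [ 0.65824003 -0.24766196 -0.58466746]
```

Now tilt to look at the ring.

```bash
python3 -m crank '[0,6,0,0,0,0,1, 0,12,0,0,0,0,1, 0,18,0,0,0,0,1, 0,24,0,0,0,0,1, 0,30,0,0,0,0,1, 0,36,0,0,0,0,1, 0,42,0,0,0,0,1, 0,48,0,0,0,0,1, 0,50,0,0,0,0,1, 0,50,0,0,0,0,1, 0,50,0,0,0,0,1, 0,50,0,0,0,0,1]'; python3 snap.py w6
```

```text
time: 9.65
tool_pos: [0.5758, 0.0558, 0.2693]
eef_rot: [-0.312, 0.609, 0.672, 0.284]
ft_force: [0.2, 0.4, -0.8]
opening: 0.0295
grip_force: 39.7
9.65 [0.57576558 0.05580993 0.26930502] yaw 95.62337364607296 z [-0.07260862  0.76088073 -0.64481665] [ 0.82576651  0.47277115 -0.72116495  1.56782413 -0.54066416  1.45406658
  0.35746497] [ 0.15562394  0.44733274 -0.78704161]
```

View pics/w6.png

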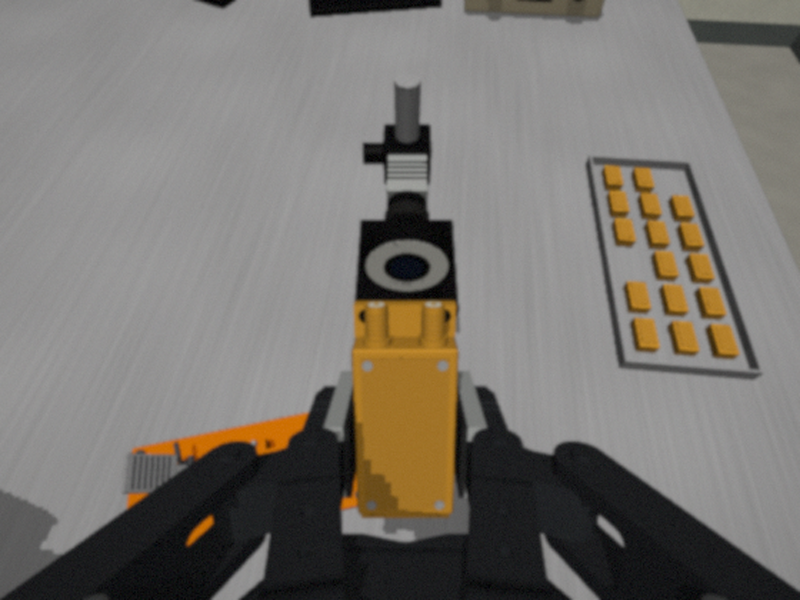

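```bash
python3 -m crank '[0,0,0,0,3,0,1, 0,0,0,0,6,0,1, 0,0,0,0,8,0,1, 0,0,0,0,8,0,1, 0,0,0,0,8,0,1, 0,0,0,0,8,0,1]'; python3 snap.py w7
cat > ell.py <<'E'
from h import *
def ell(c,box):
    x0,y0,x1,y1=box;I=c["img"][y0:y1,x0:x1].astype(int)
    G=cv2.resize(I.astype(np.uint8),None,fx=4,fy=4,interpolation=cv2.INTER_CUBIC);g=G.mean(2)
    m=((g>105)).astype(np.uint8)
    cs,h=cv2.findContours(m,cv2.RETR_CCOMP,cv2.CHAIN_APPROX_NONE)
    out=[]
    for i,k in enumerate(cs):
        if len(k)>60:
            e=cv2.fitEllipse(k);out.append(((e[0][0]+.5)/4-.5+x0,(e[0][1]+.5)/4-.5+y0,e[1][0]/4,e[1][1]/4,e[2],int(h[0][i][3])))
    return out
E
python3 - <<'E'
from ell import *
for n,b in(("w6",(253,158,315,209)),):
    o,c=pickle.load(open(n+".pkl","rb"))
    for e in ell(c,b):print(n,np.round(e,2))
o,c=pickle.load(open("w7.pkl","rb"))
print("expected w7", proj(c,[.564,.193,.162],o))
cv2.imwrite("pics/w7c.png",cv2.resize(c["img"][110:290,60:300],(800,600),interpolation=cv2.INTER_CUBIC)[:,:,::-1])
E
```

```text
time: 10.2
tool_pos: [0.6548, 0.0632, 0.2691]
eef_rot: [-0.312, 0.609, 0.671, 0.284]
ft_force: [-1.7, 0.2, -0.3]
opening: 0.0295
grip_force: 40.0
10.2 [0.65484343 0.06315075 0.26905677] yaw 95.57669560576412 z [-0.07310906  0.76179401 -0.64368079] [ 0.69944137  0.61425483 -0.69335711  1.36561919 -0.48144494  1.46348675
  0.26504808] [-1.65095256  0.16421263 -0.3416518 ]
w6 [284.52 185.47  33.19  55.47  89.61  -1.  ]
w6 [284.43 187.08  23.4   34.81  89.21   0.  ]
expected w7 [204.8860075  185.89428602]
```

View pics/w7c.png

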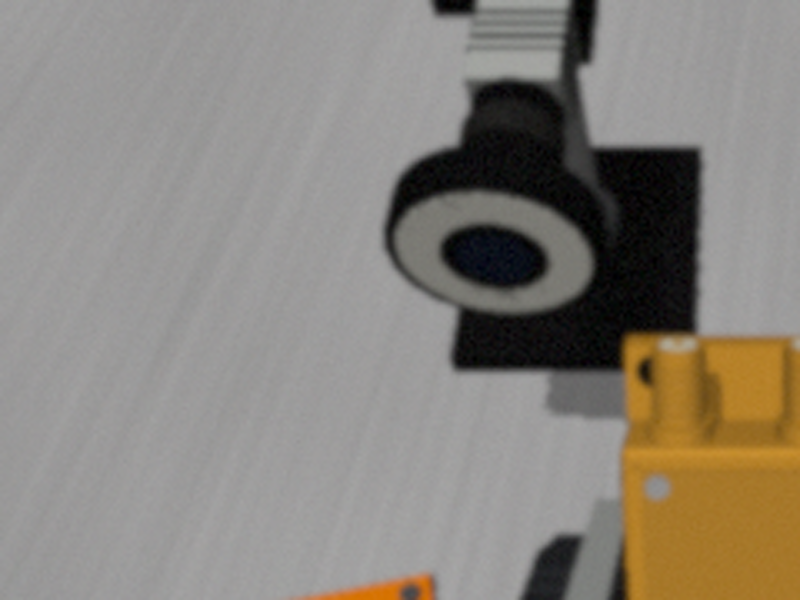

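Run:
```python
from ell import *
from scipy.optimize import least_squares
np.set_printoptions(precision=4,suppress=True)
o6,c6=pickle.load(open("w6.pkl","rb"));o7,c7=pickle.load(open("w7.pkl","rb"))
e7=ell(c7,(176,160,241,209));print(np.round(e7,2))
g=lambda x,y:((x+.5)*.7-.5,(y+.5)*.7-.5); k=lambda x,y:(60+(x+.5)*.3-.5,110+(y+.5)*.3-.5)
big=lambda es:max((e for e in es if 40<max(e[2:4])<75),key=lambda e:max(e[2:4]))
a=big(ell(c6,(253,158,315,209)));b=big(e7)
C,err=tri(ray(c6,a[:2],o6),ray(c7,b[:2],o7));print("ring",C,err,b)
def ep(e):
    t=np.linspace(0,2*np.pi,24,endpoint=False);th=np.radians(e[4])
    x=e[2]/2*np.cos(t);y=e[3]/2*np.sin(t);return np.c_[e[0]+x*np.cos(th)-y*np.sin(th),e[1]+x*np.sin(th)+y*np.cos(th)]
def f(p):
    n=np.array([np.cos(p[3]),np.sin(p[3]),0]);r=[]
    for o,c,e in((o6,c6,a),(o7,c7,b)):
        for q in ep(e):
            P,v=ray(c,q,o);X=P+v*((p[:3]-P)@n)/(v@n);r.append(np.linalg.norm(X-p[:3])-p[4])
    return np.array(r)*1000
s=least_squares(f,[*C,np.radians(95.4),.03]);print("fit",s.x,np.degrees(s.x[3]),np.sqrt(np.mean(s.fun**2)))
def d(p,q):v=q-p;return np.degrees(np.arctan2(v[1],v[0])),np.linalg.norm(v)
for p,q in(((358,298),(360,222)),((456,298),(453,222))):print("w6 foot",d(atz(c6,g(*p),.01,o6),atz(c6,g(*q),.01,o6)))
print("w7 R",d(atz(c7,k(694,335),.01,o7),atz(c7,k(699,150),.01,o7)),"F",d(atz(c7,k(455,368),.01,o7),atz(c7,k(610,369),.01,o7)))
# module jacks in w6: tips
print("post top",[atz(c6,g(407,82),z,o6) for z in(.218,.22)])
for p in((376,303),(434,303),(363,350),(455,350),(357,516),(453,516)):
    P,v=ray(c6,g(*p),o6);M=rot(o6["eef_rot"]);pt=M.T@(P-o6["tool_pos"]);vt=M.T@v;print(p,pt,vt)
```

```text
[[183.5  200.5   17.57  27.05 132.13  -1.  ]
 [207.56 185.15  32.9   57.53 100.14  -1.  ]
 [207.97 186.79  22.06  35.25 101.4    1.  ]
 [177.63 164.07   5.33  13.45  12.07  -1.  ]]
ring [0.564  0.1991 0.1551] [np.float64(0.000146978097642441), np.float64(0.00014697809764240485)] (207.5625991821289, 185.15208053588867, 32.90023422241211, 57.53266143798828, 100.13740539550781, -1)
fit [0.564  0.1992 0.1529 1.6676 0.0286] 95.54401433871645 0.26050057880112176
w6 foot (np.float64(97.31259540483595), np.float64(0.10849625161198824))
w6 foot (np.float64(93.93868525728199), np.float64(0.10848634878979228))
w7 R (np.float64(95.62342329463989), np.float64(0.11307735710008647)) F (np.float64(5.007311164362183), np.float64(0.06926255689334387))
post top [array([0.5525, 0.3227, 0.218 ]), array([0.5528, 0.3194, 0.22  ])]
(376, 303) [ 0.0769  0.0006 -0.1424] [-0.2933 -0.0629  0.9539]
(434, 303) [ 0.0769  0.0006 -0.1424] [-0.2935  0.0628  0.9539]
(363, 350) [ 0.0769  0.0006 -0.1424] [-0.3879 -0.0906  0.9172]
(455, 350) [ 0.0769  0.0006 -0.1424] [-0.3875  0.1073  0.9156]
(357, 516) [ 0.0769  0.0006 -0.1424] [-0.6659 -0.0951  0.74  ]
(453, 516) [ 0.0769  0.0006 -0.1424] [-0.6662  0.0937  0.7399]
```

Run:
```python
from ell import *
from scipy.optimize import least_squares
np.set_printoptions(precision=4,suppress=True)
o6,c6=pickle.load(open("w6.pkl","rb"));o7,c7=pickle.load(open("w7.pkl","rb"));d=pickle.load(open("c0.pkl","rb"))
b6,b7=(253,158,315,209),(176,160,241,209)
e6=sorted(ell(c6,b6),key=lambda e:-e[3]);e7=sorted(ell(c7,b7),key=lambda e:-e[3])
def ep(e):
    t=np.linspace(0,2*np.pi,24,endpoint=False);th=np.radians(e[4])
    x=e[2]/2*np.cos(t);y=e[3]/2*np.sin(t);return np.c_[e[0]+x*np.cos(th)-y*np.sin(th),e[1]+x*np.sin(th)+y*np.cos(th)]
def run(es,yaw=np.radians(95.4)):
    def f(p):
        n=np.array([np.cos(yaw),np.sin(yaw),0]);r=[]
        for o,c,e in es:
            for q in ep(e):
                P,v=ray(c,q,o);X=P+v*((p[:3]-P)@n)/(v@n);r.append(np.linalg.norm(X-p[:3])-p[3])
        return np.array(r)*1000
    s=least_squares(f,[.564,.199,.154,.03]);return s.x,np.sqrt(np.mean(s.fun**2))
for i in(0,1):
    print(i,run([(o6,c6,e6[i]),(o7,c7,e7[i])]))
S=d["side"]
for e in ell(S,(252,105,290,155)):
    if 12<e[3]<40:
        P,v=ray(S,e[:2]);t=((np.array([.564,.199,.155])-P)@[-.094,.9955,0])/(v@[-.094,.9955,0]);print("side",np.round(e,2),P+v*t)
```

```text
0 (array([0.564 , 0.1992, 0.1529, 0.0286]), np.float64(0.2628429802311303))
1 (array([0.5639, 0.1989, 0.1517, 0.0189]), np.float64(0.7242607656497552))
side [269.19 127.99  15.79  19.43  58.92  -1.  ] [0.5629 0.1989 0.1547]
side [253.77 126.4    4.83  28.59 177.65  -1.  ] [0.5163 0.1945 0.1697]
```

```bash
python3 -m crank '[0,-6,0,0,-1,0,1, 0,-12,0,0,-2,0,1, 0,-18,0,0,-4,0,1, 0,-24,0,0,-6,0,1, 0,-30,0,0,-8,0,1, 0,-36,0,0,-8,0,1, 0,-42,0,0,-8,0,1, 0,-48,0,0,-8,0,1, 0,-50,0,0,-8,0,1, 0,-50,0,0,-8,0,1, 0,-50,0,0,-8,0,1, 0,-50,0,0,-8,0,1, 0,-50,0,0,-8,0,1]'
cat > go.py <<'E'
from h import *
from workcell import get_obs
o=get_obs();M=rot(o["eef_rot"]);y=np.radians(95.45)
G=np.array([[np.cos(y),np.sin(y),0],[np.sin(y),-np.cos(y),0],[0,0,-1]])
np.set_printoptions(precision=3,suppress=True)
print(o["tool_pos"],"shift cm",100*M.T@(np.array([.5752,.0811,.1341])-o["tool_pos"]),"rot deg",R.from_matrix(M.T@G).as_rotvec(degrees=True),o["ft_force"])
E
python3 go.py
```

```text
time: 11.33
tool_pos: [0.5756, 0.0527, 0.268]
eef_rot: [-0.001, 0.674, 0.739, 0.0]
ft_force: [-0.0, -1.0, -0.9]
opening: 0.0287
grip_force: 40.1
[0.576 0.053 0.268] shift cm [ 2.818  0.225 13.396] rot deg [-0.038 -0.043 -0.205] [-0.    -0.95  -0.929]
```

```bash
python3 -m crank '[0,0,-0.2,0.7,0,2,1, 0,0,-0.2,1.4,0.1,5,1, 0,0,-0.2,2.1,0.2,8,1, 0,0,-0.2,2.8,0.2,11,1, 0,0,-0.2,2.8,0.2,12.6,1, 0,0,-0.2,2.8,0.2,13.4,1, 0,0,-0.2,2.8,0.2,13.4,1, 0,0,-0.2,2.8,0.2,13.4,1, 0,0,-0.2,2.8,0.2,13.4,1]'; python3 go.py; python3 snap.py w8;python3 - <<'E'
from h import *
from workcell import *
f=lambda n,x,y,w=100,h=75:cv2.resize(read_camera(n)["img"][y:y+h,x:x+w],(400,300),interpolation=cv2.INTER_CUBIC)
o,c=pickle.load(open("w8.pkl","rb"))
m=np.vstack([np.hstack([f("top",150,160),f("side",225,95)]),np.hstack([f("side",230,225),cv2.resize(c["img"],(400,300))])])
cv2.imwrite("pics/m8.png",m[:,:,::-1])
E
```

```text
time: 12.08
tool_pos: [0.5761, 0.0821, 0.1358]
eef_rot: [0.001, 0.672, 0.74, 0.001]
ft_force: [-0.3, -0.0, -0.0]
opening: 0.0293
grip_force: 40.1
[0.576 0.082 0.136] shift cm [-0.09  -0.098  0.169] rot deg [ 0.116 -0.011  0.086] [-0.3   -0.029 -0.04 ]
12.0833 [0.5760814  0.08208808 0.13579126] yaw 95.53619286978504 z [ 1.98967524e-03  3.86704578e-04 -9.99997946e-01] [ 0.32278404  0.33437708 -0.64847043  1.72752992  0.21904047  1.1509498
 -0.29194377] [-0.2995499  -0.0287505  -0.03958601]
```

View pics/m8.png

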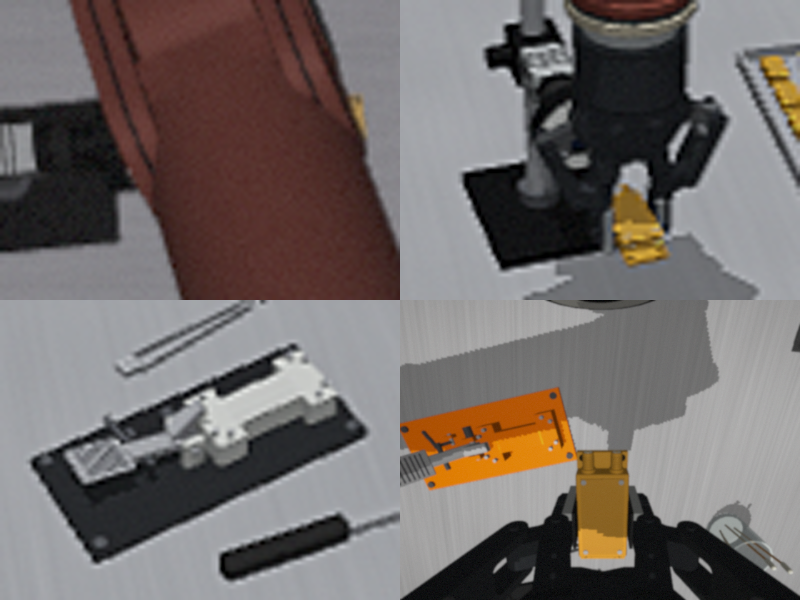

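```bash
python3 -m crank '[0.1,0,0.1,-0.1,-0.1,0.15,1, 0.1,0,0.1,-0.1,-0.1,0.15,1, 0.1,0,0.1,-0.1,-0.1,0.15,1, 0.1,0,0.1,-0.1,-0.1,0.15,1, 0.1,0,0.1,-0.1,-0.1,0.15,1, 0.1,0,0.1,-0.1,-0.1,0.15,1]'; python3 go.py; python3 snap.py w9
python3 - <<'E'
from h import *
o,c=pickle.load(open("w9.pkl","rb"))
g=c["img"].mean(2)
# ring front rim: predicted lower silhouette pixels of 68 mm front circle vs seen dark area
C=np.array([.564,.199,.1535]);s=np.array([.9955,.0949,0])
print(np.array([proj(c,C+.034*(np.cos(a)*s+np.sin(a)*np.array([0,0,1])),o) for a in np.radians([50,70,90,110,130])]).round(1))
for x in(255,270,284,300,315):print(x,g[0:26:2,x].astype(int))
E
```

```text
time: 12.78
tool_pos: [0.5741, 0.0815, 0.1328]
eef_rot: [-0.001, 0.672, 0.74, -0.001]
ft_force: [-0.5, 0.3, -0.2]
opening: 0.0295
grip_force: 40.1
[0.574 0.082 0.133] shift cm [-0.053  0.102 -0.129] rot deg [-0.102 -0.004  0.064] [-0.455  0.307 -0.153]
12.7833 [0.57412952 0.08152893 0.13281606] yaw 95.51389645761945 z [-1.78346446e-03 -9.99311424e-05 -9.99998405e-01] [ 0.32283771  0.33597985 -0.64774369  1.73216002  0.21936603  1.14873668
 -0.29264464] [-0.45523115  0.30735186 -0.15325535]
[[374.7 -62.1]
 [336.7 -75.5]
 [285.6 -80.5]
 [234.5 -75.3]
 [196.4 -61.8]]
255 [ 80  80  82  83 108 162 167 167 168 167 166 169 167]
270 [ 80  82  77  79  67  86 136 165 165 165 166 167 166]
284 [ 60  77  78  80  75  80 109 110 119 159 163 159 124]
300 [ 80  78  81  79  71  83 108 109 112 113 111 109 111]
315 [ 82  80  79  74  79 109 110 111 112 113 114 115 112]
```

```bash
python3 -m crank '[0,0,0,0,0,0,1, 0,0,0,0,0,0,1, 0,0,0,0,0,0,1, 0,0,0,0,0,0,1]'; python3 go.py;python3 -m crank '[0,0,0,0,0,0,1, 0,0,0,0,0,0,1, 0,0,0,0,0,0,1, 0,0,0,0,0,0,1]'; python3 go.py
python3 - <<'E'
from h import *
o,c=pickle.load(open("w9.pkl","rb"))
C=np.array([.564,.199,.1535]);s=np.array([.9955,.0949,0])
for r in(.0286,.034):print(np.array([proj(c,C+r*(np.cos(a)*s+np.sin(a)*np.array([0,0,1])),o) for a in np.radians([-50,-70,-90,-110,-130])]).round(1))
E
```

```text
time: 13.17
tool_pos: [0.5741, 0.0815, 0.1328]
eef_rot: [-0.001, 0.672, 0.74, -0.001]
ft_force: [-0.0, -0.0, -1.0]
opening: 0.0293
grip_force: 40.1
[0.574 0.082 0.133] shift cm [-0.051  0.103 -0.127] rot deg [-0.103 -0.005  0.058] [-0.034 -0.048 -1.037]
time: 13.5
tool_pos: [0.5741, 0.0815, 0.1329]
eef_rot: [-0.001, 0.672, 0.74, -0.001]
ft_force: [0.4, 0.4, -0.6]
opening: 0.029
grip_force: 40.1
[0.574 0.081 0.133] shift cm [-0.047  0.102 -0.125] rot deg [-0.1   -0.001  0.057] [ 0.409  0.406 -0.635]
[[332.5   2. ]
 [309.3   6. ]
 [285.    7.4]
 [260.6   6.1]
 [237.5   2.1]]
[[339.8   5.4]
 [312.9   9.9]
 [284.9  11.4]
 [257.1   9.9]
 [230.3   5.5]]
```

```bash
python3 -m crank '[-0.1,0,0,-0.05,0.1,-0.1,1, -0.1,0,0,-0.05,0.1,-0.1,1, -0.1,0,0,-0.05,0.1,-0.1,1, -0.1,0,0,-0.05,0.1,-0.1,1, -0.1,0,0,-0.05,0.1,-0.1,1, -0.1,0,0,-0.05,0.1,-0.1,1]'; python3 go.py
```

```text
time: 14.0
tool_pos: [0.5752, 0.0811, 0.1338]
eef_rot: [-0.0, 0.672, 0.74, -0.0]
ft_force: [0.1, 0.2, -1.2]
opening: 0.0292
grip_force: 40.1
[0.575 0.081 0.134] shift cm [ 0.002  0.005 -0.028] rot deg [-0.004 -0.002  0.056] [ 0.098  0.162 -1.202]
```

On target within 0.3 mm, level and still.

```bash
python3 -m crank '[0,0,0,0,0,0,1, 0,0,0,0,0,0,1, 0,0,0,0,0,0,1, 0,0,0,0,0,0,1, 0,0,0,0,0,0,1, 0,0,0,0,0,0,1]'; python3 go.py; python3 -c "
from workcell import job_done;print(job_done())"
```

```text
time: 14.5
tool_pos: [0.5752, 0.0811, 0.1338]
eef_rot: [-0.0, 0.672, 0.74, 0.0]
ft_force: [0.5, -0.3, -1.0]
opening: 0.0293
grip_force: 40.1
[0.575 0.081 0.134] shift cm [ 0.003 -0.    -0.026] rot deg [ 0.001 -0.003  0.059] [ 0.504 -0.295 -1.034]
the job is handed in; nothing more can be done
None
```

The job is handed in at 14.5 s, verdict not shown: the clamp is latched open and the module is held still, level and square-on, with its jacks on the lens axis 80 mm from the ring light (arm within 0.3 mm of the target I computed from the images).

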